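# Open the proofing press: unload, unlatch and hold the beam up

## Robot

A 6-joint arm with a two-finger parallel gripper is mounted at the origin on the work surface. World frame = base frame: x ahead of the robot, y to its left, z up, the work surface at z = 0. Lengths are in m, angles in rad, forces in N, time in s.
With the tool pointing down it reaches from about 0.425 to 1.125 m from the base axis. Payload 14.9 kg.
Tool frame: the origin (TCP) lies at the centre of the arm's flange, where the gripper is bolted on; the fingertips stand ahead of it and the grasp point (between the pads) lies 172 mm ahead of it (env.tips_ahead is the x of the fingertips in the tool frame, in m); x points along the fingers, y is the direction in which the jaws open and shut, and the axes are right-handed (so a half turn about x gives the same grasp; the last joint's range is limited). The gripper opens to 91 mm and grips with 3 to 60 N. Pads are 32 mm wide; open, the fingers measure 118 mm over their backs; the gripper's body (76 mm by 178 mm) begins 60 mm behind the grasp point.
Start: joints at [-1.22, 0.379, 1.734, -0, 1.028, -0.033], TCP at [0.262, -0.649, 0.405] pointing down, gripper open.
Joint ranges: [-2.77, 2.77], [-0.74, 2.19], [0, 2.66], [-1.06, 4.2], [0.31, 2.87], [-3.08, 3.08]. Speed limits (rad/s): [1.89, 1.89, 2.39, 3.14, 3.14, 3.14].

## Interface

Orientations are given as a unit quaternion [x, y, z, w].
In Python, from plant import env, cams gives the robot as it stands.
- The arm moves only by the tool drive_tool, never from a script. Its argument "moves" is a list of rows, each a list of 7 numbers: the turn, a rotation vector about the tool's x, y, z in degrees, then the shift along the tool's x, y, z in mm, then the closure, from 0 (fully open) to 1 (shut). In form: [[rx, ry, rz, x, y, z, claw], ...]. A call has 1 to 5 rows; each row shifts and turns the commanded pose from where the row before left it, along the tool's axes as they then stand; what a row does not reach is not made up. A row lasts 1/12 s, in which the tool goes at most 41.7 mm and 7.16 degrees, less where a joint would pass 70% of its speed; a pose out of reach is approached as far as the arm can. A call with a gripper value outside its range is refused whole. The fingers move at their own pace and stop on an object; "newtons" is the grip in N (left out, the last holds). Time passes only in rows, so rows that do not move let the fingers close. It gives the time, the measured TCP pose, the force and the opening at its end, in the units of the state.
- env.get_state(): the state, without advancing time (a new reading comes with each control period).
- cams.get_image(name): name is "side" or "top"; returns a dict with "image" (480x640x3 uint8, red, green, blue), "range_z" (480x640 float32, m along the optical axis (not along the pixel's ray), 0 where there is no reading), "mtx" (3x3 intrinsics, pixels), "dist_coeffs" ([k1, k2, p1, p2, k3] as OpenCV has them; the pictures are not rectified), "R" (3x3) and "t" (3): a world point X has camera coordinates R X + t. Camera axes: x right, y down, z forward; pixel columns grow to the right and rows downward; lengths in m; the calibration is good to about 2 mm. A picture is of the moment at which its call begins.
- env.close_job(): hands the job in, once; it reports no verdict.
The state is a dict: "time_s": time; "qpos": joint angles; "joint_velocities": joint speeds; "tau": joint torques, N m; "tool_pos": TCP position; "ee_rot": TCP orientation; "contact_force": force on the tool from outside, world axes, zero at the start; "wrist_torque": the same for the moment, N m; "gripper_width": finger opening in m.
Only numpy, scipy, OpenCV 4.12 (cv2) and the standard library are available. Lean on these libraries where they do the work, as an engineer would, in place of code of your own. Each camera call takes 0.05 s, during which the arm holds its last target.

## Task

Open the small green proofing press so that the print can be taken out: first lift the brass weight off the press beam and stand it upright on the round cork pad. Then pull the yellow latch handle sideways (away from the beam, against its spring), lift the beam's red coupler off the ball with it, raise that end at least 7 cm, and finish still holding it up by the yellow handle: do not let go. Leave the other things on the table where they are.

Things in the scene. Friction and masses are not known exactly. Their poses are not given: they have to be found in the camera images.
- press: proofing press, fixed to the table: green base board 220 mm (its x) by 400 mm (its y), 28 mm thick; origin at the centre of its underside. A grey beam lies above the board along the press's own y axis, from the hinge at y = +140 mm to the steel ball mount at y = -140 mm, where a red coupler, 64 mm square with its roof at z = 106 mm, sits over the ball. A wooden platen hangs under the beam. The latch handle stands on the press's -x side of the coupler.
- beam_hinge (a joint): angle of the beam about the hinge, rad: 0 = down on the ball, grows as the coupler end rises, stop at 0.6. The coupler is 280 mm from the hinge, so 0.252 rad is 70 mm of rise and 0.33 rad is 91 mm. The beam with its fittings weighs about 1 kg, spread along its length (about 5 N to lift at the coupler), and falls shut by itself when let go. While the latch is home the beam cannot be lifted off the ball (about 1 mm of play).
- latch_slide (a joint): travel of the latch plate, m: 0 = home under the ball, grows as the handle is pulled along the press's own -x direction, away from the beam; clear of the ball from 0.011, stop at 0.018. The spring takes 3.5 N to start and 10 N at the stop and pulls the latch home when let go, so it must be kept drawn while the beam starts to rise (until about 0.15 rad).
- latch_grip (a point): grip point of the latch handle: a yellow upright bar of 14 mm (along the press's x) by 20 mm (along its y). Its top is 21 mm above this point, its clear part goes to 20 mm below this point, and it stands above everything else near it (the coupler's roof is 26 mm below this point). Built at x = -62, y = -140, z = 132 mm of the press with the latch home and the beam down. It moves with latch and beam. Axes as the press's, tilting with the beam.
- latch: the sliding latch as a solid: the yellow handle and, at its foot, the steel plate that reaches 34 mm wide under the ball; origin on the ball's axis, 62 mm (along the press's +x) and 79 mm below the grip point when home.
- hinge_axis (a point): middle of the beam's hinge axis, on the press at y = +140, z = 93 mm; the axis runs along the press's x. The coupler end rises by turning about it.
- beam: the hinged beam as a solid, with the red coupler, the platen, the latch and, on top over the middle of the press, a dark steel seat plate of 80 mm (x) by 130 mm (y), its top at z = 107 mm of the press while the beam is down; origin on the hinge axis. The weight stands on the seat at the start.
- weight_mid (a point): brass weight, 80 mm tall, about 0.6 kg: a cylinder 54 mm across and 40 mm high, a short neck, and a knob 26 mm across from 54 to 80 mm above its underside. This point is on its axis, 40 mm above its underside.
- weight: the same brass weight as a solid; origin at the centre of its underside.
- pad: round cork pad, 100 mm across, 6 mm thick, fixed flat on the table; origin at the centre of its underside.
- ink_tin: bystander: closed blue ink tin with a white lid, 66 mm across, 50 mm high; origin at the centre of its underside. It may stand near the pad. Leave alone.
- brayer: bystander: ink roller with wooden handle, 170 mm long, 36 mm high, lying. Leave alone.
- lino_block: bystander: wooden printing block 120 by 90 by 23 mm. Leave alone.
- scraper: bystander: long-handled ink spatula, lying. Leave alone.
- pin_box: bystander: empty clear plastic box 80 by 60 by 30 mm. Leave alone.
Mind the look-alikes: they are no part of the job. Of the things that look like the weight, the middle-sized one is meant.

How it is judged:
On the way, in this order (a step that is already met when the one before it is completed fails the run):
1. the brass weight stands upright on the cork pad, let go (horizontal distance between weight_mid and pad below 0.03 m and height (world z) of weight_mid between 0.04 and 0.052 m and angle between weight_mid's own z axis and vertical below 0.12 rad and contact force between the fingers and weight below 0.05 N and linear speed of weight below 0.02 m/s), for 0.2 s.
2. the latch is drawn clear of the ball, the beam still down (value of joint latch_slide above 0.011 m and value of joint beam_hinge below 0.06 rad), for 0.05 s.
3. the coupler end is raised 7 cm, held by the latch handle (value of joint beam_hinge above 0.252 rad and contact force between the fingers and latch above 1 N), for 0.2 s.
At the end, for the whole second after the job is handed in: Beam up by over 0.252 rad (coupler end 70 mm up), still (under 0.1 rad/s), fingers pressing on the latch with over 1 N; weight upright (within 0.12 rad) on the cork pad, axis within 30 mm of its centre, not touched by the fingers or the beam's seat (all of step 3 and velocity of joint beam_hinge between -0.1 and 0.1 rad/s and contact force between each of beam, the fingers and weight below 0.05 N and horizontal distance between weight_mid and pad below 0.03 m and height (world z) of weight_mid between 0.04 and 0.052 m and angle between weight_mid's own z axis and vertical below 0.12 rad); the arm keeps its last pose, push and grip.
It fails at once if the beam was lifted with the weight still on it (value of joint beam_hinge above 0.05 rad and contact force between beam and weight above 0.2 N).
It fails at once if the weight was knocked over (angle between weight_mid's own z axis and vertical above 0.7 rad).
It fails at once if a bystander was moved more than 4 cm (distance of any of ink_tin, brayer, lino_block, scraper, pin_box from where it was at the start of the episode above 0.04 m).
It also fails if it takes over 48 s, if anything falls off the work surface, if the arm or the gripper's body presses on something with over 40 N, if the wrist force passes 120 N, or if a joint passes its speed limit or range.

## Working session

There is one attempt and no reset: what is moved stays moved. The work goes in short steps, Python scripts to look and compute and a tool call to move; the robot and the scene stay as the last step left them, time stands still between calls to the robot, and variables do not carry over. Pictures are saved under pics/ and viewed, and the job is handed in when it is done.

Besides the shell and the picture viewer there is one more tool, called by a JSON object that holds its "api" and its "payload". drive_tool: Moves the arm, as the interface text tells. Its arguments: {"type":"object","properties":{"moves":{"type":"array"},"newtons":{"type":"number"}},"required":["moves"]}

```bash
ls; mkdir -p pics
python3 - <<'E'
from plant import env,cams
import cv2,numpy as np
s=env.get_state();print(s,env.tips_ahead)
for n in("side","top"):
    d=cams.get_image(n);cv2.imwrite(f"pics/{n}0.png",d["image"][:,:,::-1]);np.savez(f"{n}0.npz",**d)
    print(n,d["mtx"],d["dist_coeffs"],d["R"],d["t"])
E
```

```text
pics
{'time_s': 0.0, 'qpos': array([-1.22030901e+00,  3.79440306e-01,  1.73478241e+00, -8.34099903e-06,
        1.02850234e+00, -3.32967030e-02]), 'joint_velocities': array([-0.00159537, -0.00016346,  0.0009063 ,  0.00013212, -0.00088419,
       -0.00154751]), 'tau': array([ 2.10217542e-03, -7.63722682e+01, -4.34370840e+01,  6.51182793e-02,
        4.24299168e-02, -6.32353135e-05]), 'tool_pos': array([ 0.26203441, -0.64890382,  0.40406513]), 'ee_rot': array([-0.69406182, -0.13525336,  0.69419327, -0.13446348]), 'contact_force': array([ 0.0857342 ,  0.30558725, -0.39344648]), 'wrist_torque': array([-0.01315396,  0.00388327, -0.04003756]), 'gripper_width': 0.09131062368351131} 0.1908
side [[502.75188649   0.         317.41720801]
 [  0.         502.75188649 236.87476143]
 [  0.           0.           1.        ]] [-0.06628527  0.          0.          0.          0.        ] [[-0.9134558  -0.40682419  0.00962173]
 [-0.29112503  0.63678673 -0.713967  ]
 [ 0.28433206 -0.65497842 -0.70011324]] [0.43159021 0.17827028 1.19380047]
top [[454.40060394   0.         320.14918919]
 [  0.         454.40060394 235.61534688]
 [  0.           0.           1.        ]] [-0.11666383  0.          0.          0.          0.        ] [[ 0.01070254 -0.99948922  0.03011225]
 [-0.98693668 -0.01539972 -0.16037097]
 [ 0.16075278 -0.0280025  -0.98659739]] [0.04795504 0.48240082 1.13596451]
```

View pics/side0.png

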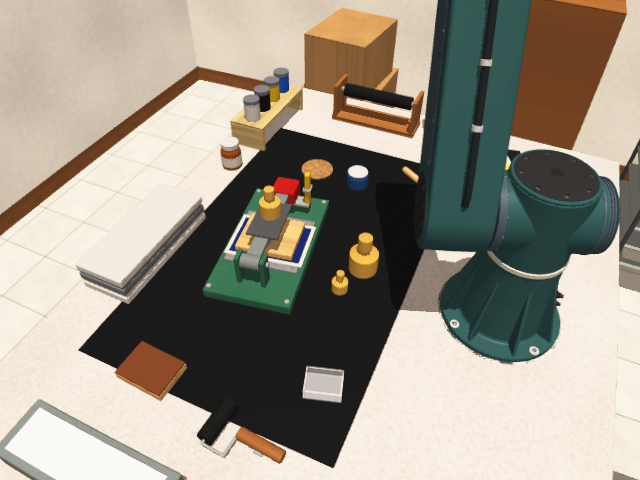

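View pics/top0.png

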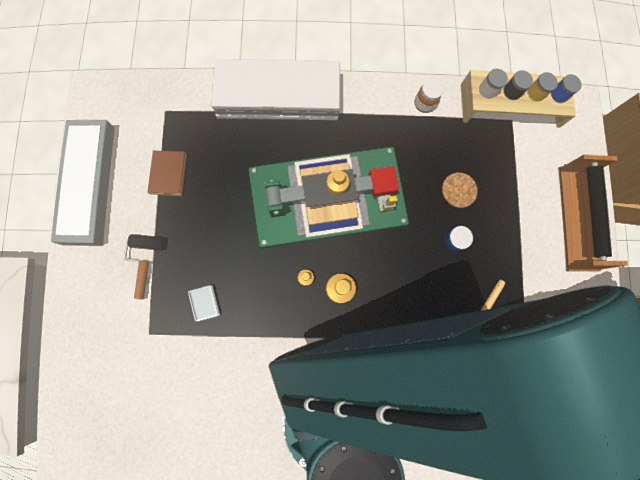

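The side picture shows the arm at the right and the press in the middle, with the cork pad at (317,169) and the ink tin at (357,177). In the top picture, these could be taken for the weight:
- brass piece on the press seat, (339,181)
- large brass piece on the table, (341,288)
- small brass piece on the table, (306,277)

The one on the seat should be the middle-sized one, so I'll measure it. The yellow handle is near (390,202), beside the red coupler at (384,181). The pad is at (460,190) and the tin at (460,238).

```bash
cat > h.py <<'E'
import numpy as np,cv2
def load(n): return dict(np.load(n))
def ray(d,uv):
    uv=np.asarray(uv,float).reshape(-1,1,2)
    n=cv2.undistortPoints(uv,d["mtx"],d["dist_coeffs"]).reshape(-1,2)
    v=np.c_[n,np.ones(len(n))]@d["R"]; c=-d["R"].T@d["t"]; return c,v
def onplane(d,uv,z):
    c,v=ray(d,uv); return c+v*((z-c[2])/v[:,2])[:,None]
def cloud(d,mask):
    ys,xs=np.nonzero(mask&(d["range_z"]>0)); c,v=ray(d,np.c_[xs,ys]); return c+v*d["range_z"][ys,xs][:,None]
def hsv(d): return cv2.cvtColor(d["image"],cv2.COLOR_RGB2HSV)
def proj(d,X):
    p,_=cv2.projectPoints(np.asarray(X,float).reshape(-1,1,3),cv2.Rodrigues(d["R"])[0],d["t"],d["mtx"],d["dist_coeffs"]);return p.reshape(-1,2)
E
python3 - <<'E'
from h import *
d=load("top0.npz");H=hsv(d);h,s,v=cv2.split(H)
def box(x0,y0,x1,y1):
    m=np.zeros(h.shape,bool);m[y0:y1,x0:x1]=1;return m
g=(h>50)&(h<90)&(s>100)&box(240,135,420,255)
ys,xs=np.nonzero(g);P=cloud(d,g);k=P[:,2]<0.04
print("board z",np.median(P[:,2]))
px=np.c_[xs,ys][d["range_z"][ys,xs]>0][k]
W=onplane(d,px,.028)[:,:2].astype(np.float32)
r=cv2.minAreaRect(W);print("board",r,cv2.boxPoints(r))
for nm,b,zt in(("seat",(320,163,358,200),None),("big",(320,268,360,310),None),("small",(295,265,318,290),None)):
    m=(h>12)&(h<30)&(s>120)&(v>90)&box(*b);P=cloud(d,m)
    print(nm,m.sum(),"z",P[:,2].min(),P[:,2].max())
    for f in(.5,.9):
        pass
    zt=np.percentile(P[:,2],98)
    top=P[P[:,2]>zt-.006];print(" top",zt,np.mean(top,0),(top.max(0)-top.min(0)))
    print(" all ext",P.max(0)-P.min(0),(P.max(0)+P.min(0))/2)
m=(h>5)&(h<20)&(s>80)&box(435,165,485,215)
W=onplane(d,np.argwhere(m)[:,::-1],.006)[:,:2].astype(np.float32);print("pad",cv2.minEnclosingCircle(W),np.median(cloud(d,m),0),W.mean(0))
m=(s<50)&(v>150)&box(440,220,480,255)
P=cloud(d,m);print("tin lid",np.median(P,0))
m=((h<6)|(h>174))&(s>150)&(v>100)&box(360,155,410,205);P=cloud(d,m);P=P[P[:,2]>.095]
print("coupler",np.median(P,0),cv2.minAreaRect(P[:,:2].astype(np.float32)))
m=(h>22)&(h<34)&(s>150)&(v>110)&box(375,190,405,215);P=cloud(d,m);print("handle",m.sum(),P[:,2].max());t=P[P[:,2]>.14];print(len(t),t.mean(0) if len(t) else P)
for n,c,w in(("top",(340,220),100),):
    im=d["image"][140:310,240:490,::-1];cv2.imwrite("pics/crop0.png",cv2.resize(im,None,fx=3.2,fy=3.2,interpolation=cv2.INTER_CUBIC))
im=load("side0.npz")["image"][150:310,200:400,::-1];cv2.imwrite("pics/crop1.png",cv2.resize(im,None,fx=3.7,fy=3.7,interpolation=cv2.INTER_CUBIC))
E
```

```text
board z 0.02750416610358486
board ((0.5913111567497253, 0.0358099490404129), (0.21526651084423065, 0.39383798837661743), 10.053729057312012) [[ 0.45095423  0.21091545]
 [ 0.5197071  -0.17687497]
 [ 0.7316681  -0.13929555]
 [ 0.6629152   0.24849486]]
seat 431 z 0.10800352218397768 0.19007064976840016
 top 0.18887675820082558 [0.59860662 0.01622261 0.1867583 ] [0.02509144 0.02362222 0.00710491]
 all ext [0.05466237 0.05065703 0.08206713] [0.59758303 0.01705689 0.14903709]
big 709 z -0.005243968533800825 0.11374264350492092
 top 0.11197445548181609 [0.34711982 0.00135459 0.10933602] [0.0336549  0.03384613 0.00770851]
 all ext [0.07407655 0.07480531 0.11898661] [0.34879323 0.00045921 0.05424934]
small 207 z -0.0021828849726852617 0.0640910162544186
 top 0.06296810117126006 [0.37571726 0.0904141  0.06028699] [0.01519074 0.01758084 0.00651909]
 all ext [0.04034711 0.03974605 0.0662739 ] [0.37519511 0.09059763 0.03095407]
pad ((0.6224018335342407, -0.330546498298645), 0.05217033252120018) [ 0.62210463 -0.33008256  0.0057036 ] [ 0.6219553  -0.33020478]
tin lid [ 0.48206126 -0.31373023  0.05009799]
coupler [ 0.6149876  -0.10223995  0.1057923 ] ((0.6159640550613403, -0.10239216685295105), (0.06205543503165245, 0.06400517374277115), 9.936905860900879)
handle 29 0.15956423903893602
28 [ 0.55454661 -0.11362549  0.1563803 ]
```

View pics/crop0.png

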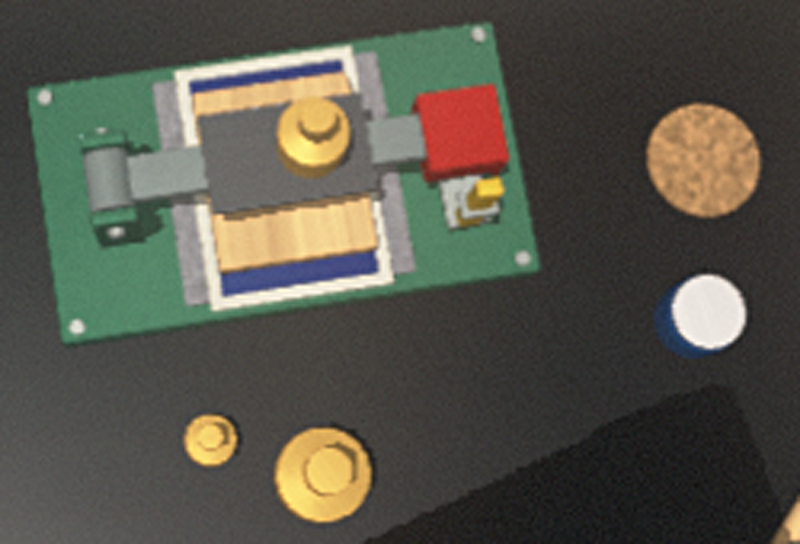

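View pics/crop1.png

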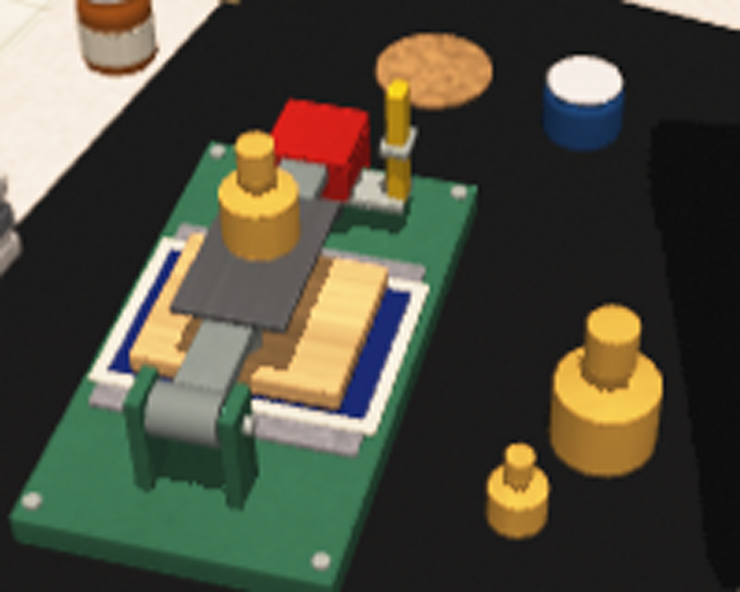

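Sizes confirm the choice: the brass piece on the seat is 80 mm tall and about 54 mm across, against 112 mm and 64 mm tall for the other two. The first crop shows it alone on the dark seat, and the second shows the handle standing clear of the coupler. The press yaw is 10.05°, and the coupler and handle points match the drawing to about 1 mm.

```bash
cat >> h.py <<'E'
from scipy.spatial.transform import Rotation as Rn
def tool(s):
    R=Rn.from_quat(s["ee_rot"]).as_matrix(); return R,np.array(s["tool_pos"])
def togo(s,X):  # shift in tool axes (mm) to bring grasp point to X
    R,p=tool(s); g=p+R[:,0]*.172; return g,(R.T@(np.array(X)-g))*1e3
PX=np.array([.9846,.1746,0]);PY=np.array([-.1746,.9846,0])
E
python3 - <<'E'
from plant import env
from h import *
s=env.get_state();R,p=tool(s);print(R.round(3))
print("jaw vs press x deg",np.degrees(np.arctan2(R[1,1],R[0,1])))
print(togo(s,[.598,.0165,.232]))
E
```

```text
[[-0.     0.374 -0.927]
 [ 0.001 -0.927 -0.374]
 [-1.    -0.001 -0.   ]]
jaw vs press x deg -68.0105659055092
(array([ 0.26198976, -0.6487654 ,  0.23215942]), array([   0.65872846, -491.05469786, -560.66550051]))
```

{"api": "drive_tool", "payload": {"moves": [[-7,0,0,0,0,0,0],[-7,0,0,0,0,0,0],[-7,0,0,0,0,0,0],[-7,0,0,0,0,0,0],[-7,0,0,0,0,0,0]], "newtons": 30}}

```text
time_s: 0.52
tool_pos: [0.2621, -0.649, 0.4044]
ee_rot: [0.62, 0.339, -0.62, 0.339]
contact_force: [0.6, -0.3, -0.2]
gripper_width: 0.0912
```

{"api": "drive_tool", "payload": {"moves": [[-7,0,0,0,0,0,0],[-7,0,0,0,0,0,0],[-7,0,0,0,0,0,0],[-7,0,0,0,0,0,0],[-7,0,0,0,0,0,0]]}}

```text
time_s: 0.93
tool_pos: [0.2621, -0.649, 0.4044]
ee_rot: [0.49, 0.51, -0.49, 0.51]
contact_force: [0.7, 0.0, 0.3]
gripper_width: 0.0914
```

{"api": "drive_tool", "payload": {"moves": [[-7,0,0,0,0,0,0],[-1,0,0,0,0,0,0],[0,0,0,0,0,0,0]]}}

```text
time_s: 1.18
tool_pos: [0.2621, -0.649, 0.4045]
ee_rot: [0.455, 0.541, -0.455, 0.541]
contact_force: [0.4, 0.4, 0.3]
gripper_width: 0.091
```

Run:
```python
from plant import env
from h import *
s=env.get_state();R,p=tool(s);print(R.round(3),s["qpos"])
print("jaw",np.degrees(np.arctan2(R[1,1],R[0,1])))
print(togo(s,[.598,.0165,.232]))
```

```text
[[-0.     0.985  0.171]
 [ 0.     0.171 -0.985]
 [-1.    -0.    -0.   ]] [-1.22029912e+00  3.79105553e-01  1.73437888e+00  1.06753816e-05
  1.02848977e+00 -1.39245254e+00]
jaw 9.863349659540244
(array([ 0.26207035, -0.64897369,  0.23249928]), array([   0.69871462,  444.95926002, -598.09278329]))
```

{"api": "drive_tool", "payload": {"moves": [[0,0,0,0,22,-30,0],[0,0,0,0,22,-30,0],[0,0,0,0,22,-30,0],[0,0,0,0,22,-30,0],[0,0,0,0,22,-30,0]]}}

```text
time_s: 1.6
tool_pos: [0.3448, -0.4807, 0.4047]
ee_rot: [0.456, 0.541, -0.456, 0.541]
contact_force: [-0.3, -0.6, 0.7]
gripper_width: 0.0908
```

{"api": "drive_tool", "payload": {"moves": [[0,0,0,0,22,-30,0],[0,0,0,0,22,-30,0],[0,0,0,0,22,-30,0],[0,0,0,0,22,-30,0],[0,0,0,0,22,-30,0]]}}

```text
time_s: 2.02
tool_pos: [0.4271, -0.3137, 0.4048]
ee_rot: [0.456, 0.54, -0.456, 0.541]
contact_force: [0.9, -1.3, -0.0]
gripper_width: 0.0912
```

{"api": "drive_tool", "payload": {"moves": [[0,0,0,0,22,-30,0],[0,0,0,0,22,-30,0],[0,0,0,0,22,-30,0],[0,0,0,0,22,-30,0],[0,0,0,0,22,-30,0]]}}

```text
time_s: 2.43
tool_pos: [0.5094, -0.1469, 0.4049]
ee_rot: [0.456, 0.54, -0.456, 0.541]
contact_force: [0.7, -0.7, 0.6]
gripper_width: 0.0913
```

{"api": "drive_tool", "payload": {"moves": [[0,0,0,0,22,-30,0],[0,0,0,0,22,-30,0],[0,0,0,0,22,-30,0],[0,0,0,0,22,-20,0],[0,0,0,0,15,0,0]]}}

```text
time_s: 2.85
tool_pos: [0.5922, -0.019, 0.4047]
ee_rot: [0.455, 0.541, -0.455, 0.541]
contact_force: [0.4, -0.2, -0.3]
gripper_width: 0.0913
```

{"api": "drive_tool", "payload": {"moves": [[0,0,0,0,0,0,0],[0,0,0,0,0,0,0]]}}

```text
time_s: 3.02
tool_pos: [0.5915, -0.0222, 0.4044]
ee_rot: [0.455, 0.541, -0.455, 0.541]
contact_force: [0.1, -0.2, 0.2]
gripper_width: 0.0912
```

Run:
```python
from plant import env
from h import *
s=env.get_state();R,p=tool(s);print(R.round(3),s["qpos"])
print(togo(s,[.598,.0165,.174]))
```

```text
[[-0.001  0.985  0.171]
 [-0.     0.171 -0.985]
 [-1.    -0.001 -0.   ]] [-7.69520724e-02  2.11584556e-01  1.95723748e+00 -8.81042213e-05
  9.73316537e-01 -2.49152054e-01]
(array([ 0.59136032, -0.02224554,  0.23243697]), array([ 58.43212282,  13.21434013, -37.0303965 ]))
```

{"api": "drive_tool", "payload": {"moves": [[0,0,0,0,7,-19,0],[0,0,0,0,6,-18,0],[0,0,0,0,0,0,0],[0,0,0,20,0,0,0],[0,0,0,20,0,0,0]]}}

```text
time_s: 3.43
tool_pos: [0.5973, 0.0154, 0.3652]
ee_rot: [0.456, 0.541, -0.455, 0.542]
contact_force: [0.6, 0.5, 0.1]
gripper_width: 0.0912
```

{"api": "drive_tool", "payload": {"moves": [[0,0,0,18,0,0,0],[0,0,0,0,0,0,0]]}}

```text
time_s: 3.6
tool_pos: [0.596, 0.0151, 0.3436]
ee_rot: [0.454, 0.542, -0.456, 0.54]
contact_force: [-0.9, -0.0, -0.6]
gripper_width: 0.0912
```

Run:
```python
from plant import env,cams
from h import *
s=env.get_state()
print(togo(s,[.598,.0165,.174]))
d=cams.get_image("side");im=d["image"][100:310,180:400,::-1];cv2.imwrite("pics/a1.png",cv2.resize(im,None,fx=2.8,fy=2.8,interpolation=cv2.INTER_CUBIC))
```

```text
(array([0.59516044, 0.01514282, 0.17158958]), array([-2.42439139,  3.01819674, -0.85320273]))
```

View pics/a1.png

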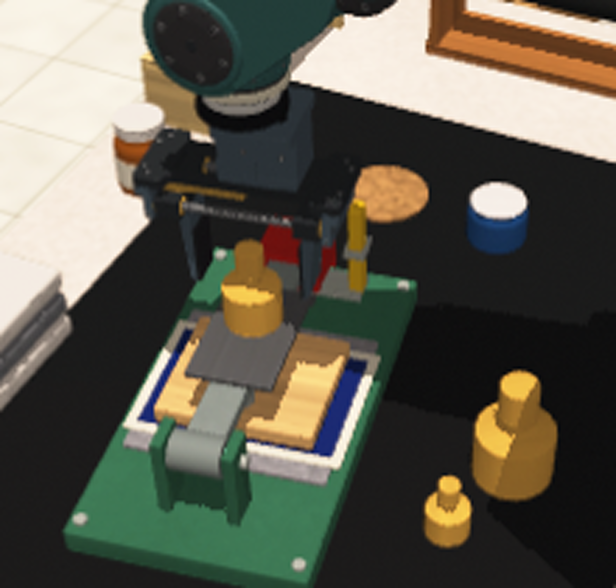

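The knob at (250,258) sits between the fingertips at (200,275) and (308,292). I'll centre and close.

{"api": "drive_tool", "payload": {"moves": [[0,0,0,-2,3,-1,0],[0,0,0,0,0,0,0.5],[0,0,0,0,0,0,1],[0,0,0,0,0,0,1],[0,0,0,0,0,0,1]], "newtons": 30}}

```text
time_s: 4.07
tool_pos: [0.6006, 0.0177, 0.3493]
ee_rot: [0.455, 0.541, -0.454, 0.542]
contact_force: [0.3, -0.1, 0.1]
gripper_width: 0.0672
```

{"api": "drive_tool", "payload": {"moves": [[0,0,0,0,0,0,1],[0,0,0,0,0,0,1],[0,0,0,0,0,0,1],[0,0,0,0,0,0,1]]}}

```text
time_s: 4.4
tool_pos: [0.6006, 0.0178, 0.3487]
ee_rot: [0.455, 0.542, -0.455, 0.542]
contact_force: [0.1, 0.2, -0.6]
gripper_width: 0.0409
```

{"api": "drive_tool", "payload": {"moves": [[0,0,0,0,0,0,1],[0,0,0,0,0,0,1],[0,0,0,0,0,0,1],[0,0,0,0,0,0,1]]}}

```text
time_s: 4.73
tool_pos: [0.6003, 0.0177, 0.3486]
ee_rot: [0.454, 0.542, -0.455, 0.541]
contact_force: [-4.7, -1.6, 3.4]
gripper_width: 0.0254
```

{"api": "drive_tool", "payload": {"moves": [[0,0,0,0,0,0,1],[0,0,0,0,0,0,1]]}}

```text
time_s: 4.9
tool_pos: [0.6003, 0.0177, 0.3486]
ee_rot: [0.454, 0.542, -0.455, 0.541]
contact_force: [-5.5, -1.0, 2.7]
gripper_width: 0.0251
```

{"api": "drive_tool", "payload": {"moves": [[0,0,0,-5,0,0,1],[0,0,0,-10,0,0,1],[0,0,0,-15,0,0,1],[0,0,0,-20,0,0,1],[0,0,0,-20,0,0,1]]}}

```text
time_s: 5.32
tool_pos: [0.6005, 0.0178, 0.4198]
ee_rot: [0.455, 0.542, -0.455, 0.542]
contact_force: [0.0, 0.7, -5.8]
gripper_width: 0.0249
```

{"api": "drive_tool", "payload": {"moves": [[0,0,0,0,0,0,1],[0,0,0,0,0,0,1]]}}

```text
time_s: 5.48
tool_pos: [0.6007, 0.0178, 0.4197]
ee_rot: [0.455, 0.541, -0.454, 0.542]
contact_force: [0.1, -0.1, -5.8]
gripper_width: 0.0253
```

Run:
```python
from plant import env,cams
from h import *
s=env.get_state()
print(s["contact_force"],s["gripper_width"],togo(s,[.622,-.330,.177]))
d=cams.get_image("side");im=d["image"][60:310,180:400,::-1];cv2.imwrite("pics/a2.png",cv2.resize(im,None,fx=2.4,fy=2.4,interpolation=cv2.INTER_CUBIC))
```

```text
[ 0.05477042 -0.11028541 -5.77206581] 0.02530488178987463 (array([0.60114707, 0.01776563, 0.24766401]), array([ 70.69894876, -39.95273762, 346.08469388]))
```

View pics/a2.png

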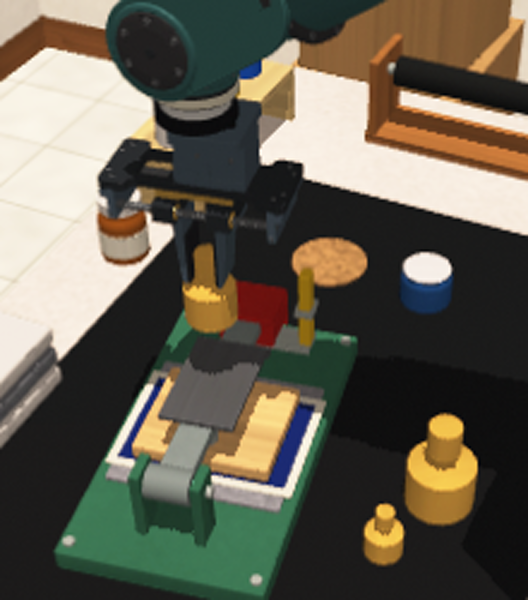

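The weight hangs upright from the fingers, with its knob at (203,262). The measured 5.8 N matches 0.6 kg. I'll carry it to the pad.

{"api": "drive_tool", "payload": {"moves": [[0,0,0,0,-1,10,1],[0,0,0,0,-2,20,1],[0,0,0,0,-3,27,1],[0,0,0,0,-3,27,1],[0,0,0,0,-3,27,1]]}}

```text
time_s: 5.95
tool_pos: [0.6076, -0.0951, 0.4172]
ee_rot: [0.454, 0.542, -0.455, 0.541]
contact_force: [-0.1, 0.0, -5.0]
gripper_width: 0.0252
```

{"api": "drive_tool", "payload": {"moves": [[0,0,0,0,-3,27,1],[0,0,0,0,-3,27,1],[0,0,0,0,-3,27,1],[0,0,0,0,-3,27,1],[0,0,0,0,-3,27,1]]}}

```text
time_s: 6.37
tool_pos: [0.6161, -0.2311, 0.417]
ee_rot: [0.454, 0.542, -0.455, 0.541]
contact_force: [0.5, 0.4, -5.8]
gripper_width: 0.0249
```

{"api": "drive_tool", "payload": {"moves": [[0,0,0,0,-4,27,1],[0,0,0,0,-4,27,1],[0,0,0,0,-4,25,1],[0,0,0,0,-3,15,1],[0,0,0,0,-1,6,1]]}}

```text
time_s: 6.78
tool_pos: [0.6176, -0.3327, 0.4172]
ee_rot: [0.455, 0.542, -0.455, 0.541]
contact_force: [0.6, 0.9, -5.3]
gripper_width: 0.0253
```

{"api": "drive_tool", "payload": {"moves": [[0,0,0,0,0,0,1],[0,0,0,20,0,0,1],[0,0,0,20,0,0,1],[0,0,0,20,0,0,1],[0,0,0,0,0,0,1]]}}

```text
time_s: 7.2
tool_pos: [0.6172, -0.3286, 0.3542]
ee_rot: [0.454, 0.544, -0.455, 0.54]
contact_force: [-1.5, 0.2, -7.2]
gripper_width: 0.0253
```

{"api": "drive_tool", "payload": {"moves": [[0,0,0,0,0,0,1],[0,0,0,0,0,0,1]]}}

```text
time_s: 7.37
tool_pos: [0.6187, -0.33, 0.3598]
ee_rot: [0.454, 0.541, -0.454, 0.542]
contact_force: [-0.2, 0.2, -5.5]
gripper_width: 0.0254
```

Run:
```python
from plant import env,cams
from h import *
s=env.get_state()
print(s["contact_force"],s["gripper_width"],togo(s,[.622,-.330,.0763]))
d=cams.get_image("side");np.savez("a3.npz",**d);im=d["image"][50:220,220:420,::-1];cv2.imwrite("pics/a3.png",cv2.resize(im,None,fx=3.2,fy=3.2,interpolation=cv2.INTER_CUBIC))
```

```text
[-0.15246902  0.19317474 -5.50497191] 0.02541653322466973 (array([ 0.61881021, -0.33007895,  0.18781797]), array([111.52046871,   3.07364094,   0.42009353]))
```

View pics/a3.png

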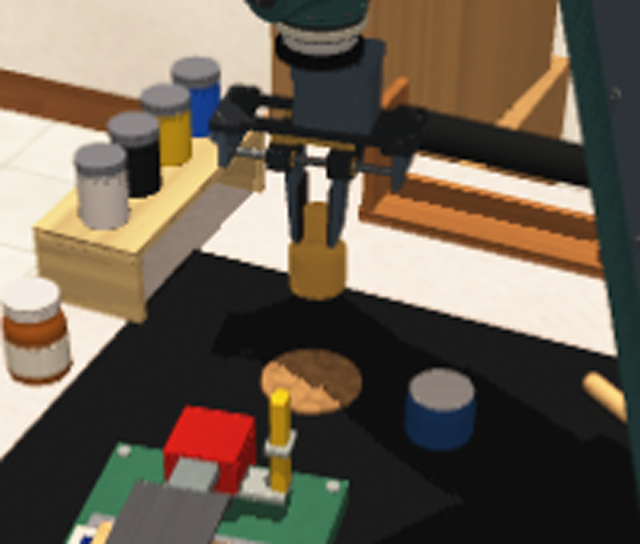

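{"api": "drive_tool", "payload": {"moves": [[0,0,0,15,2,0,1],[0,0,0,25,1,0,1],[0,0,0,25,0,0,1],[0,0,0,20,0,0,1],[0,0,0,12,0,0,1]]}}

```text
time_s: 7.83
tool_pos: [0.6208, -0.3295, 0.2592]
ee_rot: [0.454, 0.542, -0.455, 0.541]
contact_force: [-0.3, 0.7, -6.3]
gripper_width: 0.0253
```

{"api": "drive_tool", "payload": {"moves": [[0,0,0,6,0,0,1],[0,0,0,0,0,0,1],[0,0,0,0,0,0,1]]}}

```text
time_s: 8.08
tool_pos: [0.6216, -0.3301, 0.2565]
ee_rot: [0.455, 0.541, -0.455, 0.542]
contact_force: [0.7, -0.2, -5.6]
gripper_width: 0.0254
```

Target TCP z is about 0.2477, so 9 mm remain. I'll creep down.

{"api": "drive_tool", "payload": {"moves": [[0,0,0,3,0,0,1],[0,0,0,3,0,0,1],[0,0,0,1,0,0,1],[0,0,0,0,0,0,1],[0,0,0,0,0,0,1]]}}

```text
time_s: 8.5
tool_pos: [0.6212, -0.3299, 0.2489]
ee_rot: [0.455, 0.542, -0.455, 0.542]
contact_force: [0.5, -0.0, -5.0]
gripper_width: 0.0251
```

{"api": "drive_tool", "payload": {"moves": [[0,0,0,1,0,0,1],[0,0,0,0,0,0,1]]}}

```text
time_s: 8.67
tool_pos: [0.6212, -0.33, 0.2477]
ee_rot: [0.455, 0.542, -0.455, 0.542]
contact_force: [0.0, -0.2, -5.6]
gripper_width: 0.0251
```

{"api": "drive_tool", "payload": {"moves": [[0,0,0,1,0,0,1],[0,0,0,0,0,0,1]]}}

```text
time_s: 8.83
tool_pos: [0.6214, -0.3302, 0.2476]
ee_rot: [0.454, 0.542, -0.455, 0.542]
contact_force: [-4.1, 1.3, 4.6]
gripper_width: 0.0249
```

It has touched down: the force reversed at z = 0.2476. I'll release.

{"api": "drive_tool", "payload": {"moves": [[0,0,0,0,0,0,0.8],[0,0,0,0,0,0,0.5],[0,0,0,0,0,0,0.3],[0,0,0,0,0,0,0.3],[0,0,0,0,0,0,0.3]]}}

```text
time_s: 9.25
tool_pos: [0.6213, -0.33, 0.2469]
ee_rot: [0.455, 0.541, -0.455, 0.542]
contact_force: [-0.3, 0.3, 0.2]
gripper_width: 0.049
```

{"api": "drive_tool", "payload": {"moves": [[0,0,0,0,0,0,0.3],[0,0,0,0,0,0,0.3],[0,0,0,-10,0,0,0.3],[0,0,0,-25,0,0,0.3],[0,0,0,-30,0,0,0.3]]}}

```text
time_s: 9.67
tool_pos: [0.6207, -0.3297, 0.3113]
ee_rot: [0.454, 0.543, -0.455, 0.541]
contact_force: [0.3, -0.5, 0.8]
gripper_width: 0.0639
```

{"api": "drive_tool", "payload": {"moves": [[0,0,0,-35,0,0,0.3],[0,0,0,-30,0,0,0.3],[0,0,0,-10,0,0,0.3],[0,0,0,0,0,0,0.3],[0,0,0,0,0,0,0.3]]}}

```text
time_s: 10.08
tool_pos: [0.621, -0.3299, 0.387]
ee_rot: [0.455, 0.541, -0.455, 0.542]
contact_force: [-0.1, 0.4, -1.1]
gripper_width: 0.0637
```

Run:
```python
from plant import env,cams
from h import *
s=env.get_state()
print(s["contact_force"],s["gripper_width"],togo(s,[.5547,-.1128,.23]))
d=cams.get_image("side");np.savez("a4.npz",**d);im=d["image"][50:220,220:420,::-1];cv2.imwrite("pics/a4.png",cv2.resize(im,None,fx=3.2,fy=3.2,interpolation=cv2.INTER_CUBIC))
h,S,v=cv2.split(hsv(d));m=(h>12)&(h<32)&(S>130)&(v>60);m[:120]=0;m[185:]=0;m[:,:290]=0;m[:,345:]=0
P=cloud(d,m);P=P[(abs(P[:,0]-.622)<.06)&(abs(P[:,1]+.33)<.06)&(P[:,2]>.01)]
print(len(P),P.min(0),P.max(0),P[P[:,2]>.062].mean(0))
d=cams.get_image("top");np.savez("a4t.npz",**d);cv2.imwrite("pics/a4t.png",d["image"][:,:,::-1])
```

```text
[-0.08861882  0.4323196  -1.11919926] 0.06368799632389267 (array([ 0.62111105, -0.32992381,  0.21496881]), array([ -15.13873019,  -27.73217237, -225.34608707]))
390 [ 0.57562652 -0.36579829  0.01004352] [ 0.66796755 -0.27644566  0.08823132] [ 0.61521458 -0.32273577  0.07788002]
```

View pics/a4.png

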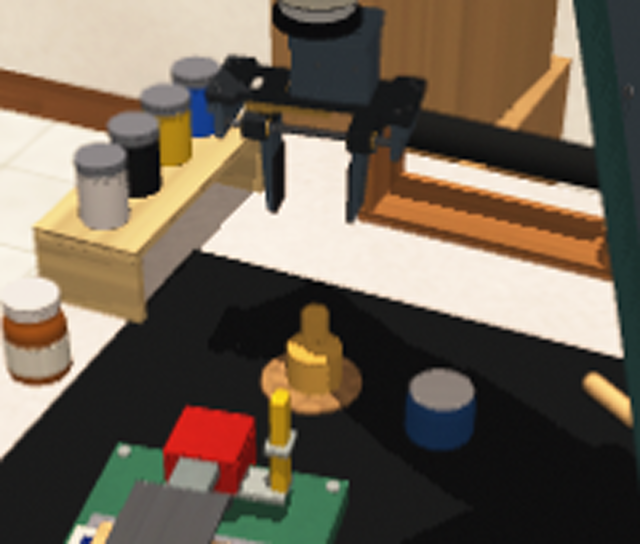

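View pics/a4t.png

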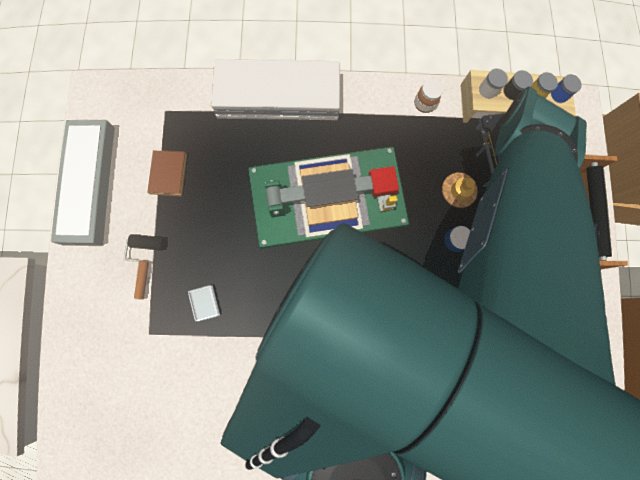

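The weight stands upright and near the pad centre, with its knob top at z ≈ 0.087 (about (462,186) in the top view). The bystanders look unmoved. Next is the handle.

{"api": "drive_tool", "payload": {"moves": [[0,0,0,0,-2,-15,0.5],[0,0,0,0,-4,-30,0.5],[0,0,0,0,-4,-35,0.5],[0,0,0,0,-4,-35,0.5],[0,0,0,0,-4,-35,0.5]]}}

```text
time_s: 10.6
tool_pos: [0.5761, -0.1834, 0.3852]
ee_rot: [0.454, 0.542, -0.455, 0.541]
contact_force: [1.8, 0.2, -0.3]
gripper_width: 0.0455
```

{"api": "drive_tool", "payload": {"moves": [[0,0,0,0,-4,-30,0.5],[0,0,0,0,-4,-30,0.5],[0,0,0,0,-2,-15,0.5],[0,0,0,0,0,0,0.5],[0,0,0,0,0,0,0.5]]}}

```text
time_s: 11.02
tool_pos: [0.5545, -0.1128, 0.3863]
ee_rot: [0.454, 0.542, -0.454, 0.542]
contact_force: [0.4, -0.5, 0.9]
gripper_width: 0.0457
```

{"api": "drive_tool", "payload": {"moves": [[0,0,0,0,0,0,0.5]]}}

```text
time_s: 11.1
tool_pos: [0.5549, -0.1138, 0.3865]
ee_rot: [0.455, 0.542, -0.455, 0.542]
contact_force: [0.3, 0.6, 0.6]
gripper_width: 0.0454
```

Run:
```python
from plant import env,cams
from h import *
s=env.get_state()
print(s["contact_force"],s["gripper_width"],togo(s,[.5547,-.1130,.137]))
d=cams.get_image("side");im=d["image"][50:220,220:420,::-1];cv2.imwrite("pics/a5.png",cv2.resize(im,None,fx=3.2,fy=3.2,interpolation=cv2.INTER_CUBIC))
```

```text
[0.2675832  0.57279291 0.55317328] 0.04540355144790505 (array([ 0.55484391, -0.11381164,  0.21450487]), array([ 7.75048040e+01,  1.10539378e-02, -8.30405027e-01]))
```

View pics/a5.png

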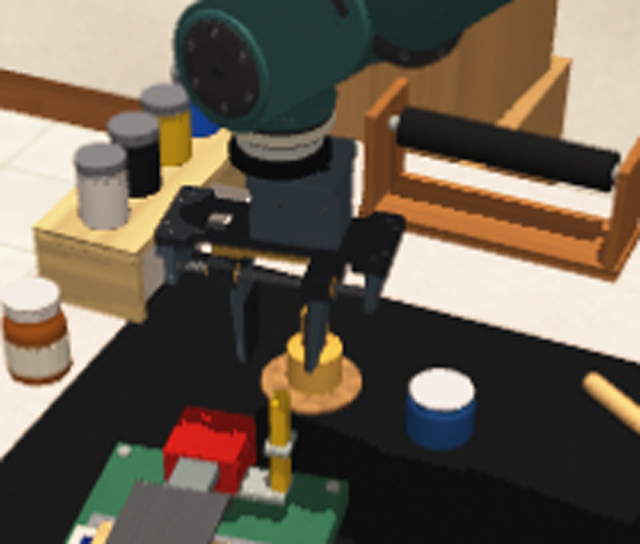

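The fingers at (243,350) and (315,360) straddle the yellow bar at (280,410). I'll go down.

{"api": "drive_tool", "payload": {"moves": [[0,0,0,20,0,-1,0.5],[0,0,0,22,0,0,0.5],[0,0,0,20,0,0,0.5],[0,0,0,12,0,0,0.5],[0,0,0,3,0,0,0.5]]}}

```text
time_s: 11.57
tool_pos: [0.554, -0.1129, 0.3076]
ee_rot: [0.454, 0.542, -0.455, 0.54]
contact_force: [-0.9, 0.2, -0.4]
gripper_width: 0.0456
```

{"api": "drive_tool", "payload": {"moves": [[0,0,0,0,0,0,0.5],[0,0,0,0,0,0,0.5]]}}

```text
time_s: 11.73
tool_pos: [0.5549, -0.1127, 0.3104]
ee_rot: [0.455, 0.541, -0.455, 0.542]
contact_force: [-0.0, -1.0, 0.3]
gripper_width: 0.0455
```

Run:
```python
from plant import env,cams
from h import *
s=env.get_state()
print(s["contact_force"],s["gripper_width"],togo(s,[.5547,-.1130,.137]))
d=cams.get_image("side");im=d["image"][90:220,240:380,::-1];cv2.imwrite("pics/a6.png",cv2.resize(im,None,fx=4.2,fy=4.2,interpolation=cv2.INTER_CUBIC))
```

```text
[-0.04626539 -1.01271808  0.25872225] 0.04548390128316944 (array([ 0.5549702 , -0.11269258,  0.1383965 ]), array([ 1.39637422, -0.32017965,  0.25560781]))
```

View pics/a6.png

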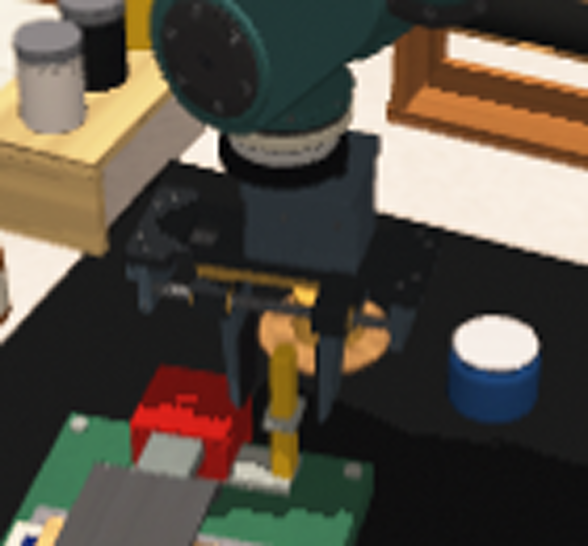

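{"api": "drive_tool", "payload": {"moves": [[0,0,0,1,0,0,1],[0,0,0,0,0,0,1],[0,0,0,0,0,0,1],[0,0,0,0,0,0,1],[0,0,0,0,0,0,1]], "newtons": 45}}

```text
time_s: 12.2
tool_pos: [0.5545, -0.1122, 0.309]
ee_rot: [0.455, 0.541, -0.454, 0.542]
contact_force: [3.5, 0.6, -0.9]
gripper_width: 0.0151
```

{"api": "drive_tool", "payload": {"moves": [[0,0,0,0,0,0,1],[0,0,0,0,0,0,1],[0,0,0,0,0,0,1]]}}

```text
time_s: 12.45
tool_pos: [0.5547, -0.1122, 0.3089]
ee_rot: [0.455, 0.541, -0.454, 0.542]
contact_force: [4.0, 1.7, 0.7]
gripper_width: 0.014
```

The bar is gripped at 14.0 mm, which is its width. I'll pull the latch along −y of the tool.

{"api": "drive_tool", "payload": {"moves": [[0,0,0,0,-4,0,1],[0,0,0,0,-5,0,1],[0,0,0,0,-5,0,1],[0,0,0,0,-2,0,1],[0,0,0,0,0,0,1]]}}

```text
time_s: 12.87
tool_pos: [0.5388, -0.115, 0.309]
ee_rot: [0.455, 0.541, -0.454, 0.542]
contact_force: [9.0, 4.1, -5.1]
gripper_width: 0.0134
```

{"api": "drive_tool", "payload": {"moves": [[0,0,0,0,0,0,1],[0,0,0,0,0,0,1]]}}

```text
time_s: 13.03
tool_pos: [0.5391, -0.1149, 0.309]
ee_rot: [0.455, 0.541, -0.454, 0.542]
contact_force: [8.3, 4.4, -3.1]
gripper_width: 0.0133
```

Run:
```python
from plant import env,cams
from h import *
s=env.get_state();R,p=tool(s)
g=p+R[:,0]*.172
print("force press axes",s["contact_force"]@PX,s["contact_force"]@PY,s["contact_force"][2],"grasp",g,"slide",-((g-np.array([.5547,-.113,0]))@PX)*1e3, R.round(3))
d=cams.get_image("side");im=d["image"][90:220,240:380,::-1];cv2.imwrite("pics/a7.png",cv2.resize(im,None,fx=4.2,fy=4.2,interpolation=cv2.INTER_CUBIC))
# plan lift: rows
hinge=np.array([.5913,.0358,0])+PY*.14+np.array([0,0,.093])
r=p-hinge
ax=-PX
prev=(R,p)
for th in np.r_[.02,.04,.06:.361:.03]:
    Q=Rn.from_rotvec(ax*th).as_matrix(); R2=Q@R; p2=hinge+Q@r
    print(round(th,3),"turn",np.degrees(Rn.from_matrix(prev[0].T@R2).as_rotvec()).round(2),"shift",(prev[0].T@(p2-prev[1])*1e3).round(1),"grasp",(p2+R2[:,0]*.172).round(3),"tcp",p2.round(3)); prev=(R2,p2)
```

```text
force press axes 8.981787522429544 2.8332121236273364 -3.1198605578935994 grasp [ 0.53945462 -0.1149085   0.13695484] slide 15.343821550542932 [[ 0.002  0.985  0.173]
 [ 0.     0.173 -0.985]
 [-1.     0.002  0.   ]]
0.02 turn [-0.   -1.15  0.  ] shift [-5.5  0.  -4.4] grasp [ 0.539 -0.114  0.143] tcp [ 0.538 -0.111  0.314]
0.04 turn [-0.   -1.15  0.  ] shift [-5.5  0.  -4.4] grasp [ 0.539 -0.113  0.148] tcp [ 0.538 -0.106  0.32 ]
0.06 turn [-0.   -1.15  0.  ] shift [-5.5  0.  -4.4] grasp [ 0.539 -0.112  0.154] tcp [ 0.537 -0.102  0.325]
0.09 turn [-0.   -1.72  0.  ] shift [-8.3  0.  -6.6] grasp [ 0.539 -0.11   0.162] tcp [ 0.536 -0.095  0.333]
0.12 turn [-0.   -1.72  0.  ] shift [-8.3  0.  -6.6] grasp [ 0.538 -0.108  0.17 ] tcp [ 0.534 -0.087  0.341]
0.15 turn [-0.   -1.72  0.  ] shift [-8.3  0.  -6.6] grasp [ 0.538 -0.105  0.178] tcp [ 0.533 -0.08   0.348]
0.18 turn [-0.   -1.72  0.  ] shift [-8.3  0.  -6.6] grasp [ 0.537 -0.103  0.186] tcp [ 0.532 -0.072  0.355]
0.21 turn [-0.   -1.72  0.  ] shift [-8.3  0.  -6.6] grasp [ 0.537 -0.1    0.194] tcp [ 0.53  -0.065  0.362]
0.24 turn [-0.   -1.72  0.  ] shift [-8.3  0.  -6.6] grasp [ 0.536 -0.097  0.202] tcp [ 0.529 -0.056  0.369]
0.27 turn [-0.   -1.72  0.  ] shift [-8.3  0.  -6.6] grasp [ 0.536 -0.093  0.21 ] tcp [ 0.527 -0.048  0.376]
0.3 turn [-0.   -1.72  0.  ] shift [-8.3  0.  -6.6] grasp [ 0.535 -0.09   0.218] tcp [ 0.526 -0.04   0.382]
0.33 turn [-0.   -1.72  0.  ] shift [-8.3  0.  -6.6] grasp [ 0.534 -0.086  0.225] tcp [ 0.524 -0.031  0.388]
0.36 turn [-0.   -1.72  0.  ] shift [-8.3  0.  -6.6] grasp [ 0.534 -0.082  0.233] tcp [ 0.523 -0.022  0.393]
```

View pics/a7.png

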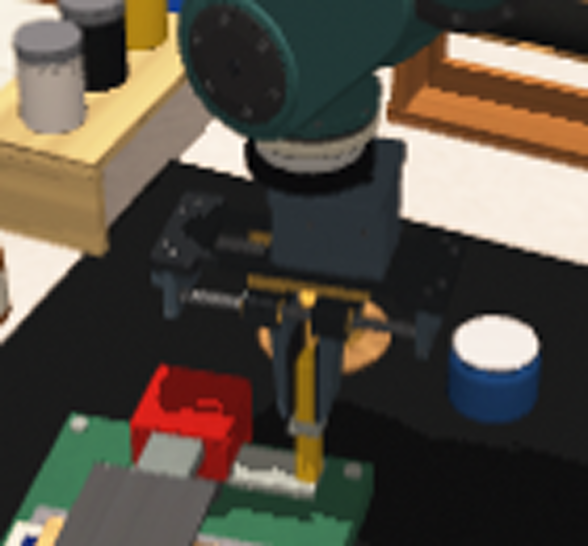

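The handle has moved about 15 mm (bar at (308,400)) and the spring pull is 9.0 N, which matches 15.3 mm of travel. Now I'll lift along the hinge arc.

{"api": "drive_tool", "payload": {"moves": [[0,-1.15,0,-5.5,0,-4.4,1],[0,-1.15,0,-5.5,0,-4.4,1],[0,-1.15,0,-5.5,0,-4.4,1],[0,0,0,0,0,0,1]]}}

```text
time_s: 13.42
tool_pos: [0.5369, -0.1011, 0.3259]
ee_rot: [0.441, 0.524, -0.468, 0.559]
contact_force: [9.3, -0.0, -5.5]
gripper_width: 0.0142
```

```bash
cat > chk.py <<'E'
from plant import env,cams
from h import *
import sys
s=env.get_state();R,p=tool(s)
g=p+R[:,0]*.172
hinge=np.array([.5913,.0358,0])+PY*.14+np.array([0,0,.093])
v=g-hinge
print("force press axes",s["contact_force"]@PX,s["contact_force"]@PY,s["contact_force"][2],"grasp",g,"slide",-((g-np.array([.5547,-.113,0]))@PX)*1e3,"w",s["gripper_width"])
print("theta from grasp pt",np.arctan2(v[2],-(v@PY))-np.arctan2(.044,.280),"tilt",np.arctan2(-R[:,0]@PY,-R[2,0]),"rad",np.hypot(v[2],v@PY))
d=cams.get_image("side");np.savez("last.npz",**d);im=d["image"][70:270,200:400,::-1];cv2.imwrite("pics/%s.png"%sys.argv[1],cv2.resize(im,None,fx=3,fy=3,interpolation=cv2.INTER_CUBIC))
H=hsv(d);h_,s_,v_=cv2.split(H);m=((h_<6)|(h_>174))&(s_>150)&(v_>80);m[:150]=0;m[230:]=0;m[:,:250]=0;m[:,320:]=0
P=cloud(d,m);P=P[(abs(P[:,0]-.615)<.06)&(abs(P[:,1]+.10)<.07)];print("coupler top z",np.percentile(P[:,2],97),len(P))
E
python3 chk.py b1
```

```text
force press axes 9.116569242950632 -1.6204888610629349 -5.491687203096229 grasp [ 0.53918597 -0.11155399  0.15426002] slide 15.022642407847743 w 0.014156818592213615
theta from grasp pt 0.06256694893529335 tilt 0.06211504951990336 rad 0.2826921575947508
coupler top z 0.1280316135968794 528
```

View pics/b1.png

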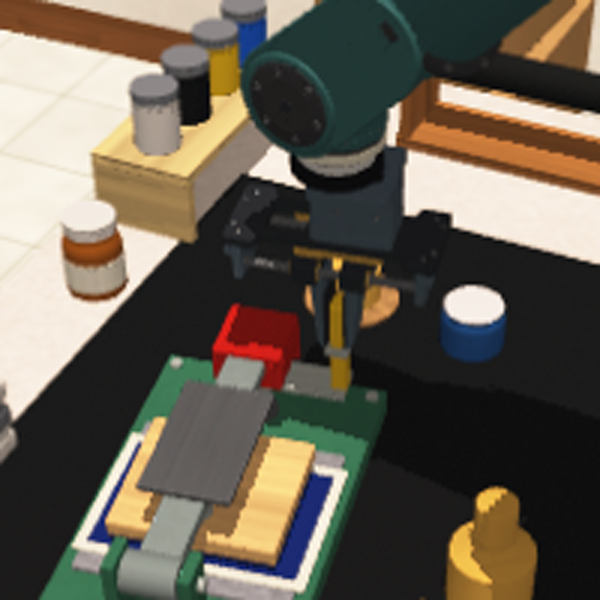

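The coupler (at (258,345)) has come up about 20 mm with the handle, and the load is about 5.5 N, as expected for the beam. I'll continue.

{"api": "drive_tool", "payload": {"moves": [[0,-1.72,0,-8.3,0,-6.6,1],[0,-1.72,0,-8.3,0,-6.6,1],[0,-1.72,0,-8.3,0,-6.6,1],[0,-1.72,0,-8.3,0,-6.6,1],[0,-1.72,0,-8.3,0,-6.6,1]]}}

```text
time_s: 13.88
tool_pos: [0.5301, -0.0642, 0.3626]
ee_rot: [0.405, 0.481, -0.5, 0.596]
contact_force: [9.8, 2.3, -5.8]
gripper_width: 0.0137
```

{"api": "drive_tool", "payload": {"moves": [[0,-1.72,0,-8.3,0,-6.6,1],[0,-1.72,0,-8.3,0,-6.6,1],[0,-1.72,0,-8.3,0,-6.6,1],[0,-1.72,0,-8.3,0,-6.6,1],[0,-0.9,0,-4.2,0,-3.3,1]]}}

```text
time_s: 14.3
tool_pos: [0.5234, -0.026, 0.3913]
ee_rot: [0.37, 0.439, -0.526, 0.628]
contact_force: [9.6, -0.5, -5.6]
gripper_width: 0.0139
```

{"api": "drive_tool", "payload": {"moves": [[0,0,0,0,0,0,1],[0,0,0,0,0,0,1],[0,0,0,0,0,0,1],[0,0,0,0,0,0,1]]}}

```text
time_s: 14.63
tool_pos: [0.5235, -0.0267, 0.3907]
ee_rot: [0.37, 0.44, -0.525, 0.627]
contact_force: [9.5, 1.4, -5.3]
gripper_width: 0.0137
```

```bash
python3 chk.py b2
```

```text
force press axes 9.548650835932273 -0.3201501511148401 -5.309351973829049 grasp [ 0.5339413  -0.08407557  0.22886034] slide 15.388806943781388 w 0.013689396023054076
theta from grasp pt 0.34529637512873845 tilt 0.34608550822397766 rad 0.2827789037858572
coupler top z 0.20941645697749026 612
```

View pics/b2.png

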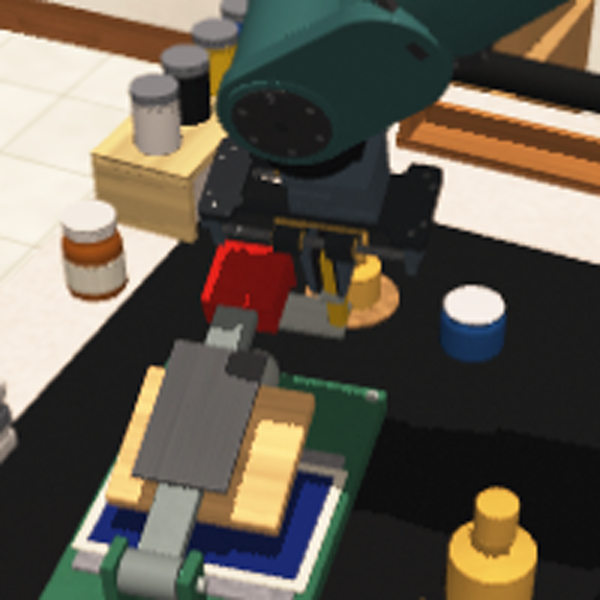

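The beam is up at about 0.345 rad, with the coupler at (250,285) and its top at z ≈ 0.21. It is held by the handle, and the weight is still standing on the pad at (365,285). I'll hand in.

Run:
```python
from plant import env
s=env.get_state();print(s["time_s"],abs(s["joint_velocities"]).max(),s["gripper_width"],s["contact_force"])
print(env.close_job())
```

```text
14.6833 0.0026182127068584892 0.013659197898620407 [ 9.37515533  0.63651179 -4.42267323]
the job is handed in; nothing more can be done
None
```

I moved the middle brass weight from the press seat to the cork pad and let go of it. I then drew the latch about 15 mm, raised the beam along its hinge arc, and handed in at 14.7 s, still gripping the yellow handle. `env.close_job()` gives no verdict, so I can't confirm the run passed.

My last checks:
- **Beam:** it is up about 0.345 rad by the grasp point and the tool tilt, which agree. The coupler top is at about 0.21 m, so that end has risen about 0.10 m.
- **Grip:** the fingers read 13.7 mm on the 14 mm bar with 45 N commanded. The tool carries about 5 N of beam load and 9.5 N of spring pull, and the arm is still.
- **Weight:** after release it stood upright with its knob top near z = 0.087 m. By the release pose it is about 1 mm from the pad centre. One rough colour-and-depth estimate, with cork pixels mixed in, put the knob about 1 cm off, still inside the 30 mm limit. In the last picture it still stands on the pad, clear of the fingers.
- **Bystanders:** none looked moved in the pictures. I did not measure their positions again, and the arm hid the scraper in the later top view.

No check failed.

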